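Seat the burner head of a portable gas stove

ROBOT

A 6-joint arm with a two-finger parallel gripper is mounted at the origin on the work surface. World frame = base frame: x ahead of the robot, y to its left, z up, the work surface at z = 0. Lengths are in mm, angles in rad, forces in N, time in s.
With the tool pointing down it reaches from about 350 to 975 mm from the base axis. Payload 7.1 kg.
Tool frame: the origin (TCP) lies between the finger pads; the fingertips stand 14 mm ahead of it and the grasp point (between the pads) lies 5 mm behind it (ctrl.tcp_to_tips is the distance from the TCP to the fingertips, in mm); z points along the fingers, y is the line along which they close (so a half turn about z gives the same grasp; the last joint's range is limited). The gripper opens to 88 mm and grips with 3 to 60 N. Pads are 20 mm wide; open, the fingers measure 115 mm over their backs; the gripper's body (75 mm by 178 mm) begins 61 mm behind the grasp point.
Start: joints at [1.155, 0.423, 1.63, -0, 1.089, -0.019], TCP at [241.511, 576.435, 236.675] pointing down, gripper open.
Joint ranges: [-3, 3], [-0.9, 2.11], [0.09, 2.58], [-1.31, 4.45], [0.11, 2.69], [-2.54, 2.54]. Speed limits (rad/s): [2.39, 2.39, 3.01, 3.14, 3.14, 3.14].

INTERFACE

Orientations are given as a rotation vector (axis times angle).
In Python, from workcell import ctrl gives the robot as it stands.
- The arm moves only by the tool apply_moves, never from a script. Its argument "series" is a list that holds one entry, the list of rows, each a list of 7 numbers: the shift along the tool's x, y, z in cm, then the turn, a rotation vector about the tool's x, y, z in degrees, then the opening, from 0 (shut) to 1 (fully open). A call has 1 to 12 rows; each row shifts and turns the commanded pose from where the row before left it, along the tool's axes as they then stand; what a row does not reach is not made up. A row lasts 1/10 s, in which the tool goes at most 50 mm and 8.59 degrees, less where a joint would pass 70% of its speed; a pose out of reach is approached as far as the arm can. A call with a gripper value outside its range is refused whole. The fingers move at their own pace and stop on an object; the grip force is fixed at half the most. Time passes only in rows, so rows that do not move let the fingers close. It gives the time, the measured TCP pose, the force and the opening at its end, in the units of the state.
- ctrl.get_obs(): the state, without advancing time (a new reading comes with each control period).
- ctrl.get_image(name): name is "side" or "top"; returns a dict with "img" (400x640x3 uint8, blue, green, red), "K" (3x3 intrinsics, pixels), "cam_to_world" (4x4, takes a point from camera to world coordinates). Camera axes: x right, y down, z forward; pixel columns grow to the right and rows downward; lengths in mm; the calibration is good to about 2 mm. A picture is of the moment at which its call begins. There is no depth.
- ctrl.close_job(): hands the job in, once; it reports no verdict.
The state is a dict: "t": time; "qpos": joint angles; "qvel": joint speeds; "joint_torque": joint torques, N m; "ee_pos": TCP position; "orientation": TCP orientation; "ft_force": force on the tool from outside, world axes, zero at the start; "moment": the same for the moment, N m; "width": finger opening in mm.
Only numpy, scipy, OpenCV 4.12 (cv2) and the standard library are available. Lean on these libraries where they do the work, as an engineer would, in place of code of your own. Each camera call takes 0.05 s, during which the arm holds its last target. There are 200 camera calls.

TASK

The burner head of the portable gas stove is standing high because the notch in its flange is not over the locating pin. With a fingertip, turn the head where it stands until the notch comes over the pin, then press it down until it is fully home on its seat. Never lift the head, leave everything else where it lies, and finish with your hand clear of the stove.

Things in the scene. Friction and masses are not known exactly. Their poses are not given: they have to be found in the camera images.
- stove: grey portable gas stove, 280 mm deep (x) x 350 mm wide (y), fixed on the board. Origin: centre of its underside; x to its rear, away from the robot, y to its left. Vertical burner axis at x = 0, y = +52 mm. Round it a dark pan, floor 70 mm above the board, rim 85 mm high. On the right (y -65 to -173 mm) the cartridge cover, 98 mm high, with a small tin on it
- pin (a point): tip of the upright steel locating pin, 12 mm thick, domed, 100 mm above the board, fixed on the stove 57 mm from the burner axis, midway between the stove's +x and +y. The flange hides most of it until the notch is over it; its flat steel bracket, 18 mm wide, shows on the pan, reaching outwards to 84 mm from the burner axis, with a dark screw near the end
- notch (a point): middle of the notch of the burner head (moves with the head), 57 mm from the burner axis, level with the top of the flange. The notch is cut through the flange from its rim, 16 mm wide and 15 mm deep: 2 mm clear of the pin on either side (about 2 degrees of turn)
- head_top (a point): centre of the flat top of the burner head, on the burner axis: 122 mm above the board at the start, 110 mm when home. Aluminium; from the bottom: flange 124 mm across, 6 mm thick; crown 88 mm across with flame ports; smooth steel cap 80 mm across, its top 22 mm above the flange's underside. The head cannot tilt or shift sideways
- head_turn (a joint): turn of the burner head in rad, counterclockwise from above, without stops; 0 or a whole turn when the notch is over the pin. Starts 0.7 to 3.14 rad off, to either side. Friction about 0.03 N m: a fingertip pressed on the cap off-centre and moved round the axis drags it along, with some slip; the flange slides easily over the pin
- head_drop (a joint): how far the head has sunk, in m: 0 at the start, flange just above the pin's tip; 0.012 fully home; negative if lifted. A snug fit: it stays where it is put and slides under about 6 N of push. Away from the notch the flange lands on the pin and sinks 1 to 2 mm at most; turned under such a push it starts to sink as the notch comes over the pin
- tin: bystander: small round aluminium tin with its lid on, 73 mm in diameter, 35 mm high, origin under its centre; on the cartridge cover of the stove, free to slide
- dispenser: bystander: blue plastic tape dispenser 165 x 62 x 104 mm, long side along its x, origin under its centre; on the board to the right of the stove
- roll_a: bystander: roll of clear packing tape lying flat, 100 mm in diameter, 48 mm high, origin under its centre; on the board to the left of the stove
- roll_b: bystander: roll of clear packing tape like the other, on the board behind the stove
- stapler: bystander: black stapler 140 x 34 x 57 mm, long side along its x, origin under its centre; on the board to the left of the stove
- marker: bystander: red marker pen 140 mm long, 17 mm thick, lying along its x, origin under its centre; on the board in front of the stove, on the robot's side
- pan_support: bystander: the stove's dark steel pan support, a square frame 208 mm wide with four prongs 36 mm high, origin under its centre; lying on the board to the far left

How it is judged:
By the outcome, as a careful person would: the job done as asked, in the order asked, and still so for the second after the job is handed in, with the robot touching nothing.
It also fails if it takes over 40 s, if anything falls off the work surface, if the arm or the gripper's body presses on something with over 40 N, if the wrist force passes 120 N, or if a joint passes its speed limit or range.

## Working session

There is one attempt and no reset: what is moved stays moved. The work goes in short steps, Python scripts to look and compute and a tool call to move; the robot and the scene stay as the last step left them, time stands still between calls to the robot, and variables do not carry over. Pictures are saved under pics/ and viewed, on a budget of 10 in all, crops included, one or two more only if the job needs it, and the job is handed in when it is done.

Besides the shell and the picture viewer there is one more tool, called after "Emit:" by a JSON object that holds its "name" and its "arguments", one argument or row to a line. apply_moves: Moves the arm, as the interface text tells. Its arguments: {"type":"object","properties":{"series":{"type":"array","items":{"type":"array","items":{"type":"array","items":{"type":"number"}}}}},"required":["series"]}

```bash
mkdir -p pics; python3 - <<'E'
from workcell import ctrl
import cv2,numpy as np
for n in("top","side"):
    d=ctrl.get_image(n);cv2.imwrite(f"pics/{n}0.png",d["img"]);np.savez(f"{n}.npz",K=d["K"],T=d["cam_to_world"]);print(n,d["K"].round(1).tolist(),d["cam_to_world"].round(3).tolist())
o=ctrl.get_obs();print(o)
E
```

```text
top [[421.0, 0.0, 318.5], [0.0, 421.0, 202.4], [0.0, 0.0, 1.0]] [[-0.029, -0.997, 0.07, 487.317], [-1.0, 0.029, -0.011, 106.327], [0.009, -0.07, -0.998, 1183.624], [0.0, 0.0, 0.0, 1.0]]
side [[488.8, 0.0, 326.6], [0.0, 488.8, 196.4], [0.0, 0.0, 1.0]] [[1.0, 0.003, 0.031, 507.686], [-0.023, -0.613, 0.79, -1090.317], [0.021, -0.79, -0.612, 1022.693], [0.0, 0.0, 0.0, 1.0]]
{'t': 0.1, 'qpos': array([ 1.15500022e+00,  4.23730205e-01,  1.63058534e+00,  1.48661038e-05,
        1.08856875e+00, -1.90025742e-02]), 'qvel': array([-9.85166347e-04, -2.22090450e-03, -1.82649618e-03, -1.21800666e-03,
       -1.64360445e-03, -9.59744062e-05]), 'joint_torque': array([ 3.69403351e-04, -5.45614886e+01, -2.74322820e+01,  6.46097423e-02,
        1.88437407e-02, -1.66844177e-05]), 'ee_pos': array([241.32827216, 576.03179816, 236.01186512]), 'orientation': array([-6.19154061e-01, -3.07967816e+00,  1.97650173e-03]), 'ft_force': array([0.8788178 , 0.57055895, 0.08975088]), 'moment': array([0.03125193, 0.01191567, 0.00574842]), 'width': 87.65504321463806}
```

View pics/top0.png

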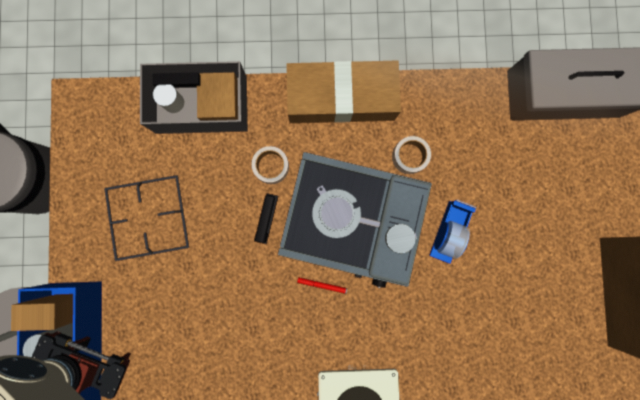

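View pics/side0.png

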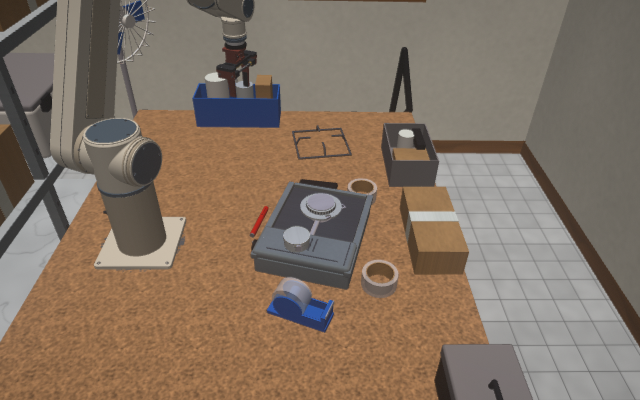

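Top view: the stove is centred around (355,219), the head at about (336,213), a bracket at upper left near (321,190) and something bright at the upper right near (357,208). The side view shows the head at about (321,205). Next I'll enlarge the head in the top view.

```bash
python3 - <<'E'
import cv2
a=cv2.imread("pics/top0.png")[150:290,275:435]
cv2.imwrite("pics/c1.png",cv2.resize(a[30:95,20:110],None,fx=8,fy=8,interpolation=cv2.INTER_CUBIC))
E
```

```text
(no output)
```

View pics/c1.png

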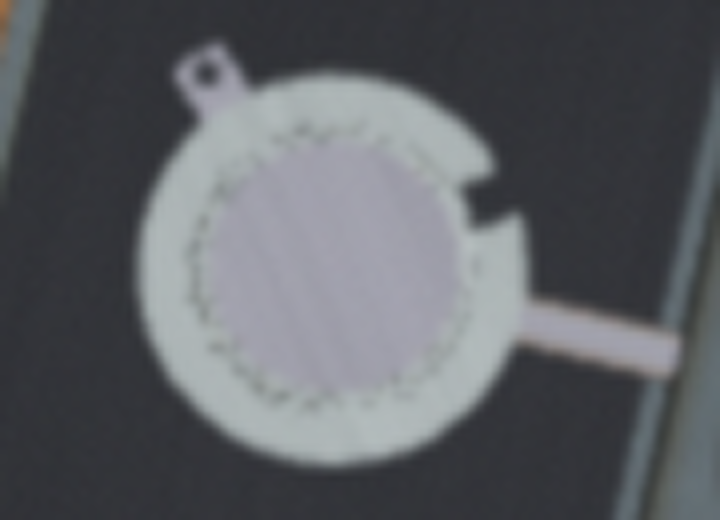

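The enlarged crop (origin 295,180, x8) shows the cap centre at (338,266), the flange centre at (332,269), the notch middle at (487,202), the screw at (208,72) and the bracket end at (198,57).

```bash
cat >h.py <<'E'
import numpy as np
def ray(n,u,v,z):
    d=np.load(f"{n}.npz");r=d["T"][:3,:3]@np.linalg.solve(d["K"],[u,v,1]);o=d["T"][:3,3]
    return o+r*(z-o[2])/r[2]
def proj(n,p):
    d=np.load(f"{n}.npz");c=d["T"][:3,:3].T@(np.array(p)-d["T"][:3,3]);q=d["K"]@c;return q[:2]/q[2]
E
python3 - <<'E'
from h import *
c=lambda u,v,z:ray("top",295+(u+.5)/8-.5,180+(v+.5)/8-.5,z)
cap=c(338,266,122);fl=c(332,269,106);n=c(487,202,106);s=c(208,72,72);e=c(198,57,72)
print("cap",cap,"flange",fl)
ctr=(cap+fl)/2
for k,p in dict(notch=n,screw=s,end=e).items():
    d=(p-ctr)[:2];print(k,p.round(1),np.hypot(*d),np.degrees(np.arctan2(d[1],d[0])))
# stove edges at rim: corners
P=[ray("top",305,154,85),ray("top",281,254,85),ray("top",430,183,90),ray("top",408,284,90)]
for a,b in((1,0),(3,2),(2,0),(3,1)):
    d=P[b]-P[a];print(np.hypot(d[0],d[1]),np.degrees(np.arctan2(d[1],d[0])))
print("side cap",proj("side",cap),ray("side",321,205,122))
E
```

```text
cap [533.82677243  49.16040778 122.        ] flange [533.62232381  50.25187074 106.        ]
notch [ 5.537e+02 -2.000e-01  1.060e+02] 53.730570092704816 -68.19505636238577
screw [601.6  87.5  72. ] 77.70578311005595 29.099455851703414
end [606.7  90.7  72. ] 83.69643631169633 29.29900552760272
269.1675365449207 -14.91264423803613
268.6985547635565 -14.943150847263833
336.53233960484766 75.06572313859968
336.3894233682813 75.14560011747797
side cap [320.23624369 201.0145338 ] [535.84085838  30.2681846  122.        ]
```

Emit:
{"name": "apply_moves", "arguments": {
  "series": [
    [[0,0,0,0,0,-7.6,0],[0,0,0,0,0,-7.6,0],[0,0,0,0,0,-7.5,0],[-1.0,-1.8,0,0,0,0,0],[-2,-3.5,0,0,0,0,0],[-2,-3.5,0,0,0,0,0],[-2,-3.5,0,0,0,0,0],[-2,-3.5,0,0,0,0,0],[-2,-3.5,0,0,0,0,0],[-2,-3.5,0,0,0,0,0],[-2,-3.5,0,0,0,0,0],[-2,-3.5,0,0,0,0,0]]
  ]
}}

```text
t: 1.3
ee_pos: [411.6, 275.7, 236.6]
orientation: [-0.006, -3.141, 0.001]
ft_force: [0.3, 0.0, 0.3]
width: 0.6
```

Emit:
{"name": "apply_moves", "arguments": {
  "series": [
    [[-2,-3.5,0,0,0,0,0],[-2,-3.5,0,0,0,0,0],[-2,-3.5,0,0,0,0,0],[-2,-3.5,0,0,0,0,0],[-2,-3.5,0,0,0,0,0],[-2,-3.5,0,0,0,0,0],[-1.4,-3.5,2,0,0,0,0],[0,0,3,0,0,0,0],[0,0,2.5,0,0,0,0],[0,0,0,0,0,0,0],[0,0,0,0,0,0,0]]
  ]
}}

```text
t: 2.4
ee_pos: [544.6, 32.8, 161.8]
orientation: [-0.004, -3.14, 0.0]
ft_force: [-0.3, -0.2, 0.4]
width: 0.3
```

```bash
python3 - <<'E'
from workcell import ctrl
import cv2
from h import *
o=ctrl.get_obs();print(o["ee_pos"],o["qpos"],o["ft_force"])
t=o["ee_pos"]-[0,0,14]
d=ctrl.get_image("top")["img"];s=ctrl.get_image("side")["img"]
print(proj("top",t),proj("side",t),proj("side",[533.7,49.7,122]))
a=cv2.resize(d[175:255,290:390],(600,480),interpolation=cv2.INTER_CUBIC)
cv2.imwrite("pics/c2t.png",a)
cv2.imwrite("pics/c2.png",cv2.resize(s[155:245,265:385],(800,600),interpolation=cv2.INTER_CUBIC))
E
```

```text
[544.5929922   32.76630454 161.76276945] [ 3.83347458e-02  4.10205484e-01  1.85972401e+00 -1.30178227e-04
  8.72953598e-01 -1.53001537e+00] [-0.29212348 -0.19263403  0.36265338]
[343.86058016 207.78520269] [324.11937028 197.57754837] [320.19136513 200.90183477]
```

View pics/c2.png

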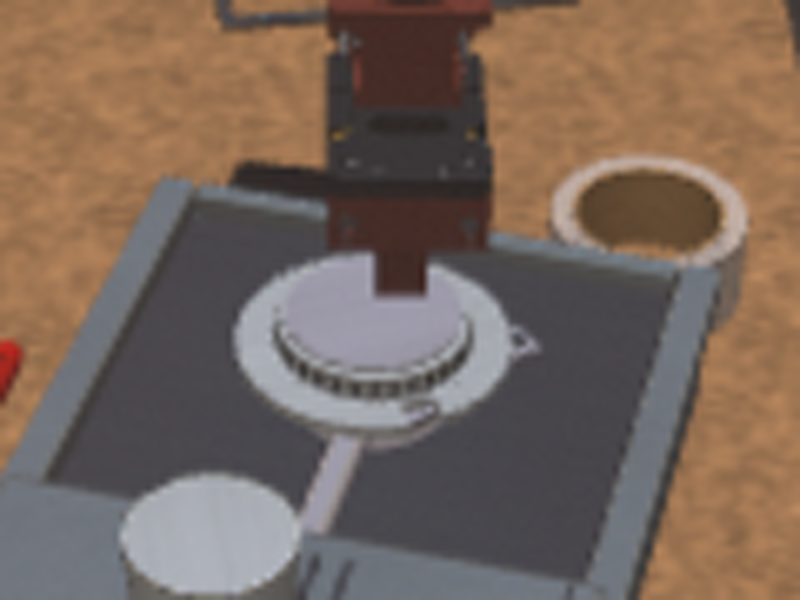

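Side crop: the shut fingertips hover over the cap with their lower edge at (401,295). The cap centre at (375,313) and the notch at (420,412) both agree with the projections to within 2 mm.

Emit:
{"name": "apply_moves", "arguments": {
  "series": [
    [[-0.3,-0.5,1.0,0,0,0,0],[0,0,1.0,0,0,0,0],[0,0,0.4,0,0,0,0],[0,0,0.15,0,0,0,0],[0,0,0.1,0,0,0,0],[0,0,0,0,0,0,0],[0,0,0,0,0,0,0]]
  ]
}}

```text
t: 3.2
ee_pos: [548.0, 28.2, 135.5]
orientation: [-0.001, -3.141, 0.0]
ft_force: [-2.8, 0.0, 5.0]
width: 0.0
```

Emit:
{"name": "apply_moves", "arguments": {
  "series": [
    [[0,0,0.05,0,0,0,0],[-0.25,0.19,0.03,0,0,0,0],[-0.23,0.22,0,0,0,0,0],[-0.2,0.245,0,0,0,0,0],[-0.165,0.27,0,0,0,0,0],[-0.13,0.285,0,0,0,0,0],[-0.1,0.3,0,0,0,0,0],[-0.06,0.31,0,0,0,0,0],[0,0,0,0,0,0,0]]
  ]
}}

```text
t: 4.1
ee_pos: [560.3, 46.4, 135.3]
orientation: [0.0, 3.14, -0.001]
ft_force: [-1.8, -2.4, 10.1]
width: 0.3
```

```bash
python3 - <<'E'
from workcell import ctrl
import cv2
from h import *
d=ctrl.get_image("top")["img"];s=ctrl.get_image("side")["img"]
a=cv2.resize(d[180:245,295:375],(480,390),interpolation=cv2.INTER_CUBIC)
b=cv2.resize(s[180:235,290:360],(480,377),interpolation=cv2.INTER_CUBIC)
cv2.imwrite("pics/c3.png",np.vstack([a[::1],b])[:,:] if 0 else cv2.vconcat([cv2.resize(a,(400,325)),cv2.resize(b,(350,275)) if 0 else cv2.resize(b,(400,275))]))
E
```

```text
(no output)
```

View pics/c3.png

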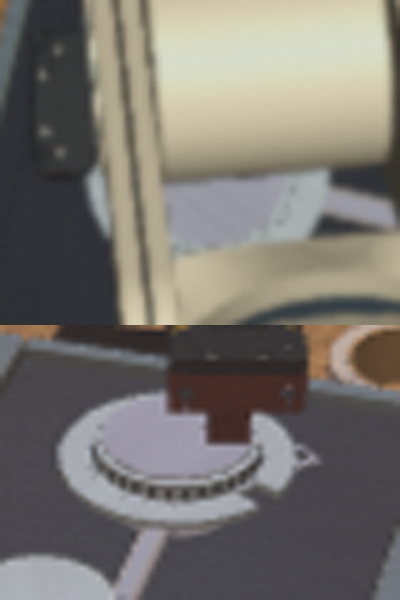

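The top view is blocked by the arm. The side crop shows the notch at (262,492), which is about pixel (335.9,213.4).

```bash
python3 - <<'E'
from h import *
p=ray("side",335.6,213.2,105);print(p)
# bias: compare initial notch in side (328,216.8)
for q in(p,ray("side",328,216.8,106)):
    for c in([533.7,49.7],[535.2,48.3]):
        d=q[:2]-c;print(np.hypot(*d),np.degrees(np.arctan2(d[1],d[0])))
E
```

```text
[578.74834177  13.14926264 105.        ]
58.011287675850426 -39.05473435348949
55.964563858678986 -38.90928642171412
58.56723645736604 -67.67389560316823
56.70882529272686 -68.53851185081169
```

Emit:
{"name": "apply_moves", "arguments": {
  "series": [
    [[-0.02,0.38,0.03,0,0,0,0],[0.03,0.38,0.02,0,0,0,0],[0.085,0.37,0,0,0,0,0],[0.135,0.35,0,0,0,0,0],[0.18,0.33,0,0,0,0,0],[0.23,0.3,0,0,0,0,0],[0.27,0.27,0,0,0,0,0],[0,0,0,0,0,0,0]]
  ]
}}

```text
t: 5.0
ee_pos: [552.4, 70.5, 135.4]
orientation: [0.0, 3.137, 0.0]
ft_force: [0.7, -0.8, 9.5]
width: 0.6
```

```bash
python3 - <<'E'
from workcell import ctrl
import cv2
s=ctrl.get_image("side")["img"]
cv2.imwrite("pics/c4.png",cv2.resize(s[180:230,290:360],None,fx=8,fy=8,interpolation=cv2.INTER_CUBIC))
E
```

```text
(no output)
```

View pics/c4.png

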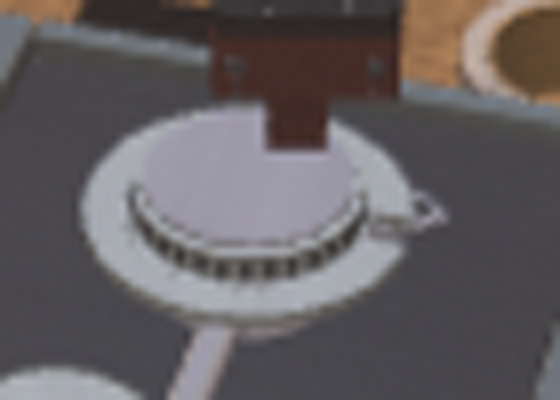

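```bash
python3 - <<'E'
from h import *
for u,v in((390,226),(395,225),(408,226)):
    q=ray("side",290+(u+.5)/8-.5,180+(v+.5)/8-.5,105)
    d=q[:2]-[534.4,49];print(np.hypot(*d),np.degrees(np.arctan2(d[1],d[0])))
for a in(-10,0,10,20,29.5):
    t=np.radians(a);e=np.array([534.4+57*np.cos(t),49+57*np.sin(t),105]);print(a,(proj("side",e)-[290,180])*8)
E
```

```text
54.44049654739731 -11.380344738688123
56.18318282193241 -10.402988580853089
61.030972793041 -10.113605031625841
-10 [393.81596562 221.08710343]
0 [394.98872567 204.42044696]
10 [391.55536601 187.91926391]
20 [383.69023248 172.07272651]
29.5 [372.38289066 158.04003137]
```

The notch is at about -11°. It needs to reach +29.5°, and the head follows at about 57% of the finger's angle.

Emit:
{"name": "apply_moves", "arguments": {
  "series": [
    [[0.3,0.23,0.02,0,0,0,0],[0.33,0.18,0,0,0,0,0],[0.35,0.135,0,0,0,0,0],[0.37,0.085,0,0,0,0,0],[0.375,0.03,0,0,0,0,0],[0.375,-0.02,0,0,0,0,0],[0,0,0,0,0,0,0]]
  ]
}}

```text
t: 5.75
ee_pos: [531.5, 77.1, 135.2]
orientation: [0.001, 3.137, 0.001]
ft_force: [1.1, 0.2, 8.5]
width: -0.1
```

```bash
python3 - <<'E'
from workcell import ctrl
import cv2
s=ctrl.get_image("side")["img"]
cv2.imwrite("pics/c5.png",cv2.resize(s[180:230,290:360],None,fx=8,fy=8,interpolation=cv2.INTER_CUBIC))
E
```

```text
(no output)
```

View pics/c5.png

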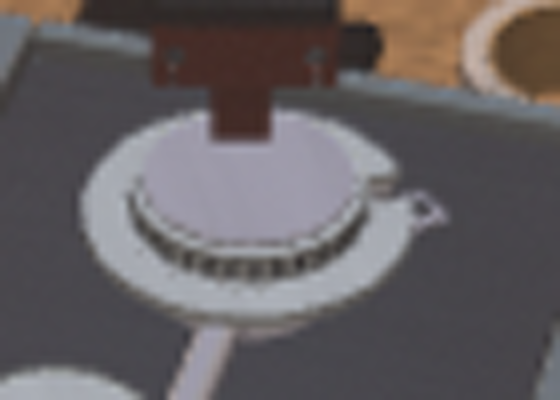

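The notch is now at about (388,188), roughly 11°, so about 18° remain. I'll go on in smaller steps with more push.

Emit:
{"name": "apply_moves", "arguments": {
  "series": [
    [[0.24,-0.035,0.05,0,0,0,0],[0.24,-0.055,0.03,0,0,0,0],[0.23,-0.075,0,0,0,0,0],[0.225,-0.095,0,0,0,0,0],[0.215,-0.115,0.01,0,0,0,0]]
  ]
}}

```text
t: 6.3
ee_pos: [520.0, 73.4, 134.0]
orientation: [0.001, 3.137, 0.001]
ft_force: [2.2, 1.0, 6.3]
width: 0.5
```

Emit:
{"name": "apply_moves", "arguments": {
  "series": [
    [[0.1,-0.065,0.08,0,0,0,0],[0.1,-0.07,0.05,0,0,0,0],[0,0,0,0,0,0,0]]
  ]
}}

```text
t: 6.6
ee_pos: [518.5, 72.4, 132.8]
orientation: [0.001, 3.136, 0.002]
ft_force: [3.2, 2.5, 6.2]
width: 0.4
```

It has sunk more than 3 mm, so the notch is over the pin. Now I'll press straight down.

Emit:
{"name": "apply_moves", "arguments": {
  "series": [
    [[0,0,0.15,0,0,0,0],[0,0,0.15,0,0,0,0],[0,0,0.15,0,0,0,0],[0,0,0.15,0,0,0,0],[0,0,0.1,0,0,0,0],[0,0,0,0,0,0,0]]
  ]
}}

```text
t: 7.2
ee_pos: [518.7, 72.4, 125.7]
orientation: [0.001, 3.136, 0.002]
ft_force: [3.8, 2.3, 3.9]
width: 0.4
```

Emit:
{"name": "apply_moves", "arguments": {
  "series": [
    [[0,0,0.1,0,0,0,0],[0,0,0.1,0,0,0,0],[0,0,0.1,0,0,0,0],[0,0,0.1,0,0,0,0],[0,0,0,0,0,0,0]]
  ]
}}

```text
t: 7.7
ee_pos: [518.7, 72.7, 123.5]
orientation: [0.001, 3.135, 0.003]
ft_force: [-3.1, 3.6, 25.1]
width: 0.4
```

The press reached 25 N with the tips at 109.5 mm, so the head is at its stop. Next I'll retract straight up and move clear.

Emit:
{"name": "apply_moves", "arguments": {
  "series": [
    [[0,0,-0.5,0,0,0,0],[0,0,-1.5,0,0,0,0],[0,0,-4,0,0,0,0],[0,0,-4,0,0,0,0],[1,3,-2,0,0,0,0],[1.5,4,0,0,0,0,0],[1.5,4,0,0,0,0,0],[1.5,4,0,0,0,0,0],[1.5,4,0,0,0,0,0],[1.5,4,0,0,0,0,0],[1,2,0,0,0,0,0],[0,0,0,0,0,0,0]]
  ]
}}

```text
t: 8.9
ee_pos: [419.8, 323.9, 240.3]
orientation: [0.005, -3.141, -0.0]
ft_force: [-0.2, -0.5, 0.7]
width: 0.2
```

```bash
python3 - <<'E'
from workcell import ctrl
import cv2
s=ctrl.get_image("side")["img"];d=ctrl.get_image("top")["img"]
a=cv2.resize(d[180:235,295:365],(560,440),interpolation=cv2.INTER_CUBIC)[:300*2]
b=cv2.resize(s[185:230,290:360],(560,360),interpolation=cv2.INTER_CUBIC)
cv2.imwrite("pics/c6.png",cv2.resize(cv2.vconcat([a,b]),(420,600)))
cv2.imwrite("pics/top1.png",d)
E
```

```text
(no output)
```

View pics/c6.png

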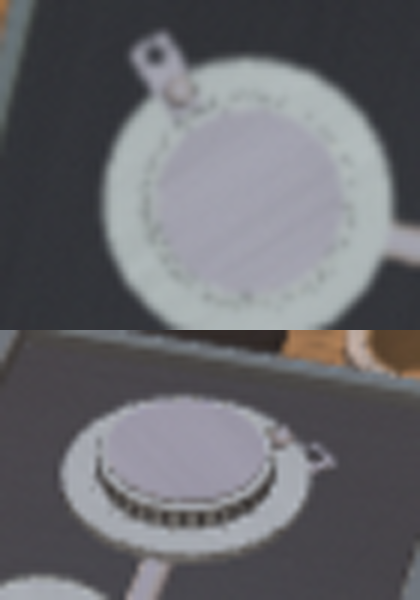

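View pics/top1.png

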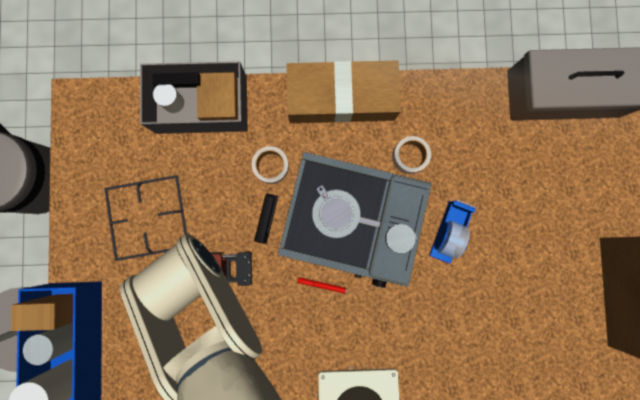

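The crop shows the pin dome standing in the notch at (178,92) in the top view and at (280,437) in the side view, with the flange low on the pan. In the full top view the hand is clear at (235,268) and the bystanders are where they were.

```bash
python3 -c "
from workcell import ctrl
print(ctrl.close_job())"
```

```text
the job is handed in; nothing more can be done
None
```

The burner head is turned onto its pin and pressed home, and I handed the job in at about 9 s of the 40 s allowed. No verdict is reported.

- **Turning:** I pressed the shut fingertips on the cap about 27 mm off-centre with about 6–10 N. I then dragged the head about 98° counterclockwise. The head followed at only about 57% of the finger's angle, so I looked again three times on the way. I stopped turning once the head had sunk 3 mm, more than it can away from the notch.
- **Pressing:** I pushed straight down until the force reached 25 N, with the fingertips at 109.5 mm (110 mm is fully home). I then lifted off.
- **Last checks:** Both cameras show the pin standing in the notch and the flange low. The hand is clear and the wrist force is near zero. By eye in the top view, the bystanders are where they were. No check failed; the two cameras' positions for the cap agreed to about 2 mm.

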